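Rack the pen blanks by length and clip the hold-down bar over them

TASK

Lay the four loose pen blanks in the rack in order of length, each flat in the felt bay made for its length (longest blank in the longest bay, down to the shortest), lengthwise in the groove and centred on its felt. Then lay the aluminium hold-down bar across them in the two end brackets and press it fully home, so that both orange sprung tongues snap over its ends; let go and leave the rack like that.

Things in the scene. Friction and masses are not known exactly. Their poses are not given: they have to be found in the camera images.
- ash_blank: loose square hardwood pen blank, pale greyish-beige, the longest: 150 mm long, 22 mm wide and 22 mm high. Origin at the centre of its underside; its length lies along its own y axis, z up. Starts flat on the bench.
- padauk_blank: loose square hardwood pen blank, red-orange: 128 mm long, 20 mm wide and 20 mm high. Origin at the centre of its underside; its length lies along its own y axis, z up. Starts flat on the bench.
- oak_blank: loose square hardwood pen blank, light tan-brown: 110 mm long, 18 mm wide and 18 mm high. Origin at the centre of its underside; its length lies along its own y axis, z up. Starts flat on the bench.
- walnut_blank: loose square hardwood pen blank, dark brown, the shortest: 63 mm long, 19 mm wide and 19 mm high. Origin at the centre of its underside; its length lies along its own y axis, z up. Starts flat on the bench.
- bay_long: the rack's longest bay (fixed): groove with grey felt floor 160 mm long (10 mm more than its blank), 36 mm wide, between ridges 4 mm high: keep fingertips 6 mm or more above the felt. Origin on the felt's surface at its centre, 12 mm above the bench; length along its own x, +x to the fence, z up. Next bay 48 mm away.
- bay_second: the rack's second longest bay (fixed): groove with grey felt floor 138 mm long (10 mm more than its blank), 36 mm wide, between ridges 4 mm high: keep fingertips 6 mm or more above the felt. Origin on the felt's surface at its centre, 12 mm above the bench; length along its own x, +x to the fence, z up. Next bay 48 mm away.
- bay_third: the rack's third longest bay (fixed): groove with grey felt floor 120 mm long (10 mm more than its blank), 36 mm wide, between ridges 4 mm high: keep fingertips 6 mm or more above the felt. Origin on the felt's surface at its centre, 12 mm above the bench; length along its own x, +x to the fence, z up. Next bay 48 mm away.
- bay_short: the rack's shortest bay (fixed): groove with grey felt floor 73 mm long (10 mm more than its blank), 36 mm wide, between ridges 4 mm high: keep fingertips 6 mm or more above the felt. Origin on the felt's surface at its centre, 12 mm above the bench; length along its own x, +x to the fence, z up. Next bay 48 mm away.
- rack: fixed light wooden rack, bays stepped from longest (+y end) to shortest (-y end). Origin on the bench, mid-width; +x to the 36 mm high fence (inner face at x=80 mm), y along the row. Black brackets at y=+-125 mm, x=60 mm hold the bar: slot 20 mm wide (mouth 36), orange sprung tongue 74 mm high at its outer end. Bar home: along y, centre x=60, y=0, underside z=37 mm.
- hold_down_bar: loose aluminium bar 248 (y) x 16 (x) x 10 mm (z), with a black grip block on top at the middle, 46 (y) x 16 (x) x 22 mm, top 32 mm over the underside. Origin: centre of underside. Both ways round alike. Over the brackets it first rests on the tongues' slopes, 15 to 30 mm too high; pressed down at the middle (5 to 20 N) it spreads them and they snap over its ends.
Things that resemble listed ones, but are neither listed nor needed, are in the scene too. What is shaped like the walnut_blank but blue is not meant.

How it is judged:
By the outcome, as a careful person would: the job done as asked, in the order asked, and still so for the second after the job is handed in, with the robot touching nothing.
It also fails if it takes over 128 s, if anything falls off the work surface, if the arm or the gripper's body presses on something with over 40 N, if the wrist force passes 120 N, or if a joint passes its speed limit or range.

ROBOT

A 6-joint arm with a two-finger parallel gripper is mounted at the origin on a cart in front of the work surface, level with it; the furniture and walls round the work are solid. World frame = base frame: x ahead of the robot, y to its left, z up, the work surface at z = 0. Lengths are in m, angles in rad, forces in N, time in s.
With the tool pointing down it reaches from about 0.325 to 1 m from the base axis. Payload 5.1 kg.
Tool frame: the origin (TCP) lies at the very end of the fingers, on their centre line; the grasp point (between the pads) lies 19 mm behind it (pinch_z is the distance from the TCP to the grasp point, in m); z points along the fingers, y is the line along which they close (so a half turn about z gives the same grasp; the last joint's range is limited). The gripper opens to 85 mm and grips with 20 to 120 N. Pads are 22 mm wide; open, the fingers measure 114 mm over their backs; the gripper's body (76 mm by 85 mm) begins 54 mm behind the grasp point. The pads swing forward as they close: fully open they stand 13 mm farther back than shut.
Start: joints at [1.246, 0.124, 1.65, -0, 1.367, -0.083], TCP at [0.156, 0.631, 0.206] pointing down, gripper open.
Joint ranges: [-2.61, 2.61], [-1.02, 2.33], [0.03, 2.71], [-1.35, 4.49], [0.32, 2.68], [-2.91, 2.91]. Speed limits (rad/s): [2.57, 2.57, 3.14, 3.14, 3.14, 3.14].

INTERFACE

Orientations are given as [roll, pitch, yaw] about the fixed x, y, z axes, in that order (R = Rz(yaw) Ry(pitch) Rx(roll)).
In Python, from station import * gives the robot as it stands. The module is installed in compiled form; this text tells all that it offers.
- The arm moves only by the shell command python3 -m pendant 'ROWS' [FORCE]. ROWS is JSON, a list of rows, each an object with "hand": the finger opening in m, from 0 to 0.0854; "delta_pos": the shift along the tool's x, y, z in m, a list of three; "roll": the turn about the tool's z in rad. In form: [{"hand": hand, "delta_pos": [x, y, z], "roll": roll}, ...]. A call has 1 to 20 rows; each row shifts and turns the commanded pose from where the row before left it, along the tool's axes as they then stand; what a row does not reach is not made up. A row lasts 1/8 s, in which the tool goes at most 62.5 mm and 10.7 degrees, less where a joint would pass 70% of its speed; a pose out of reach is approached as far as the arm can. A call is refused whole if a number of a shift passes 0.0625 or a number of a turn 0.188, either way. A call with a gripper value outside its range is refused whole. The fingers move at their own pace and stop on an object; FORCE is the grip in N (left out, the last holds). Time passes only in rows, so rows that do not move let the fingers close. It gives the time, the measured TCP pose, the force, the opening and the grip force at its end, in the units of the state.
- read_state(): the state, without advancing time (a new reading comes with each control period).
- capture(name): name is "scene" or "top"; returns a dict with "image" (400x640x3 uint8, red, green, blue), "z_map" (400x640 float32, m along the optical axis (not along the pixel's ray), 0 where there is no reading), "fov_y" (degrees; the focal length in pixels is half the picture's height over the tangent of half this angle, whatever the lens; pixels are square), "cx", "cy" (the principal point, pixels), "rvec" (rotation vector, rad) and "tvec" (3), from world to camera coordinates, as OpenCV has them. Camera axes: x right, y down, z forward; pixel columns grow to the right and rows downward; lengths in m; the calibration is good to about 2 mm. A picture is of the moment at which its call begins.
- finish_job(): hands the job in; it is judged then, once.
The state is a dict: "t": time; "q": joint angles; "qvel": joint speeds; "joint_efforts": joint torques, N m; "ee_pos": TCP position; "ee_rot": TCP orientation; "force": force on the tool from outside, world axes, zero at the start; "wrist_torque": the same for the moment, N m; "gripper_width": opening from 0.0 (shut) to 1.0 (fully open); "gripper_force": force on a finger pad.
Only numpy, scipy, OpenCV 4.12 (cv2) and the standard library are available. Lean on these libraries where they do the work, as an engineer would, in place of code of your own. Each camera call takes 0.05 s, during which the arm holds its last target. There are 200 camera calls.

## Working session

There is one attempt and no reset: what is moved stays moved. The work goes in short steps, Python scripts to look and compute and a shell command to move; the robot and the scene stay as the last step left them, time stands still between calls to the robot, and variables do not carry over. Pictures are saved under pics/ and viewed, at most 14 in all, crops included, and the job is handed in when it is done.

```bash
mkdir -p pics; cat > h.py <<'E'
from station import *
import numpy as np, cv2
def cap(n):
    c=capture(n); im=c["image"]; h,w=im.shape[:2]
    f=h/2/np.tan(np.radians(c["fov_y"])/2)
    R,_=cv2.Rodrigues(np.array(c["rvec"],float)); t=np.array(c["tvec"],float).ravel()
    return dict(im=im,z=c["z_map"],f=f,cx=c["cx"],cy=c["cy"],R=R,t=t)
def ray(c,uv,h):
    uv=np.atleast_2d(np.array(uv,float))
    d=np.c_[(uv[:,0]-c["cx"])/c["f"],(uv[:,1]-c["cy"])/c["f"],np.ones(len(uv))]@c["R"]
    o=-c["R"].T@c["t"]
    return o+d*((h-o[2])/d[:,2])[:,None]
def cloud(c):
    v,u=np.mgrid[:c["z"].shape[0],:c["z"].shape[1]]; z=c["z"]
    P=np.stack([(u-c["cx"])/c["f"]*z,(v-c["cy"])/c["f"]*z,z],-1)
    P=(P-c["t"])@c["R"]; P[z<=0]=np.nan
    return P
def save(c,name,crop=None,s=1):
    im=c["im"][...,::-1]
    if crop: im=im[crop[1]:crop[3],crop[0]:crop[2]]
    cv2.imwrite("pics/"+name,cv2.resize(im,None,fx=s,fy=s,interpolation=cv2.INTER_CUBIC))
E
python3 - <<'E'
from h import *
for n in("scene","top"):
    c=cap(n); save(c,n+"0.png",s=1.25); print(n,c["f"],-c["R"].T@c["t"],c["R"][2])
s=read_state();print(s)
E
```

```text
scene 409.74241353036194 [-0.24469316  0.43073487  0.52246585] [ 0.78191522 -0.42688625 -0.45428705]
top 403.4901469474998 [0.32936566 0.00650408 1.22087999] [ 0.19787254 -0.02058938 -0.9800115 ]
{'t': 0.1, 'q': array([ 1.24642097e+00,  1.24447411e-01,  1.65157689e+00, -1.86182753e-05,
        1.36751484e+00, -8.26092330e-02]), 'qvel': array([ 0.00095464, -0.00343898, -0.00402873, -0.0011082 ,  0.00290429,
       -0.00063205]), 'joint_efforts': array([ 3.81844175e-04, -4.24936545e+01, -3.66650641e+01, -4.05583876e-05,
        3.99614961e-03, -2.05672228e-05]), 'ee_pos': array([0.1554622 , 0.6304951 , 0.20524781]), 'ee_rot': array([-3.13965130e+00, -1.42449269e-04,  2.89983016e+00]), 'force': array([-0.43954958, -0.12124405, -0.11288375]), 'wrist_torque': array([ 0.03107426, -0.07651205,  0.01368958]), 'gripper_force': 0.0, 'gripper_width': 1.0021513201706143}
```

View pics/scene0.png

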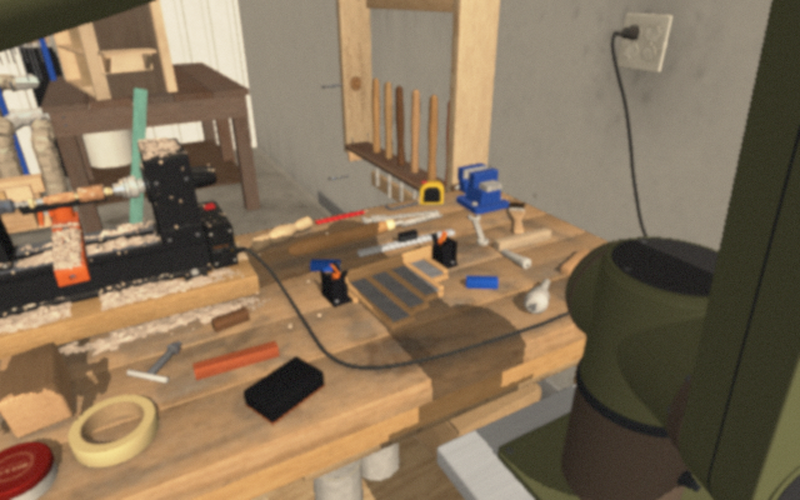

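View pics/top0.png

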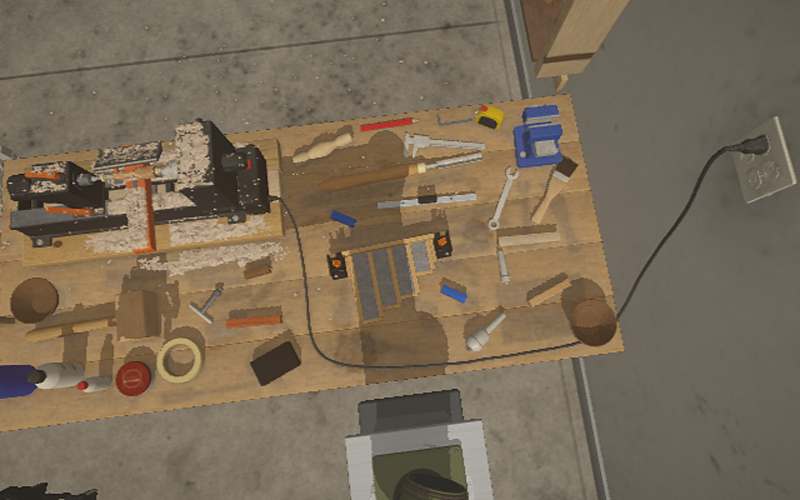

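The scene view shows the rack mid-right. In the top view (×1.25) I see the rack at (395,275), bar (427,200), walnut (257,268), padauk (253,321), candidates for ash and oak at (530,237) and (548,289), and blue decoys at (343,218) and (454,292).

```bash
python3 - <<'E'
from h import *
c=cap("top"); P=cloud(c); np.save("P.npy",P)
save(c,"topc.png",(240,130,500,290),3)
hsv=cv2.cvtColor(c["im"],cv2.COLOR_RGB2HSV)
h=P[...,2]
for n,(u,v) in dict(walnut=(257,268),pad=(253,321),ash=(530,237),oak=(548,289),bar=(395,203),grip=(427,199),blue1=(343,218),blue2=(454,292)).items():
    u,v=int(u/1.25),int(v/1.25)
    print(n,P[v,u].round(3),c["im"][v,u],hsv[v,u])
m=((h>0.009)&(h<0.06)).astype(np.uint8)
k,l,st,ce=cv2.connectedComponentsWithStats(m)
for i in range(1,k):
    if st[i,4]<60 or st[i,4]>4000: continue
    q=P[l==i]; top=np.percentile(q[:,2],80)
    q2=q[q[:,2]>top-.006][:,:2].astype(np.float32)
    r=cv2.minAreaRect(q2*1000)
    print(i,(ce[i]*1.25).round(),st[i,4],"top%.3f"%top,np.round(r[0]),np.round(r[1]),round(r[2]),c["im"][l==i].mean(0).round())
E
```

```text
walnut [0.564 0.328 0.021] [113  79  50] [ 14 142 113]
pad [0.44  0.345 0.022] [158  88  48] [ 11 178 158]
ash [ 0.557 -0.339  0.024] [170 146 114] [ 17  84 170]
oak [ 0.427 -0.36   0.017] [126  99  69] [ 16 115 126]
bar [ 0.686 -0.024  0.013] [128 123 116] [ 18  24 128]
grip [ 0.68  -0.101  0.034] [63 52 45] [12 73 63]
blue1 [0.662 0.109 0.022] [ 52  64 108] [114 132 108]
blue2 [ 0.448 -0.136  0.019] [ 61  87 149] [111 151 149]
1 [619. 119.] 1943 top0.050 [ 813. -620.] [618. 138.] 14 [116. 106.  91.]
2 [488. 119.] 222 top0.054 [ 874. -288.] [62. 31.] 62 [118.  98.  40.]
24 [542. 166.] 1149 top0.022 [ 726. -408.] [253. 129.] 5 [104.  98. 106.]
34 [321. 149.] 480 top0.036 [846. 143.] [ 32. 155.] 20 [168. 143. 104.]
62 [165. 157.] 142 top0.051 [861. 530.] [34. 67.] 18 [166. 144. 116.]
69 [ 87. 165.] 124 top0.044 [865. 717.] [82. 37.] 87 [139. 113.  77.]
71 [375. 176.] 919 top0.034 [757.  25.] [ 30. 266.] 4 [128.  99.  63.]
99 [116. 193.] 96 top0.043 [786. 650.] [25. 39.] 1 [161. 138. 106.]
103 [426. 200.] 365 top0.029 [ 682. -102.] [44. 17.] 88 [133. 127. 119.]
113 [343. 218.] 137 top0
[... 1063 characters left out ...]
230 [253. 321.] 297 top0.023 [438. 346.] [129.  19.] 87 [156.  86.  47.]
239 [326. 355.] 71 top0.014 [342. 183.] [104.  21.] 45 [80. 71. 59.]
240 [179. 360.] 616 top0.028 [369. 520.] [101. 102.] 49 [168. 146.  98.]
241 [275. 363.] 790 top0.031 [335. 300.] [62. 99.] 23 [60. 49. 39.]
257 [134. 378.] 675 top0.034 [341. 625.] [76. 77.] 8 [119.  55.  38.]
258 [444. 364.] 84 top0.013 [284. -91.] [127.   7.] 88 [75. 69. 60.]
259 [ 72. 374.] 211 top0.050 [368. 762.] [21. 53.] 87 [119. 109.  92.]
262 [ 25. 380.] 236 top0.053 [368. 867.] [29. 69.] 86 [55. 50. 82.]
268 [101. 383.] 116 top0.051 [338. 694.] [10. 28.] 81 [116. 105.  90.]
279 [416. 468.] 1853 top0.016 [49.  1.] [206. 109.] 90 [81. 80. 59.]
```

View pics/topc.png

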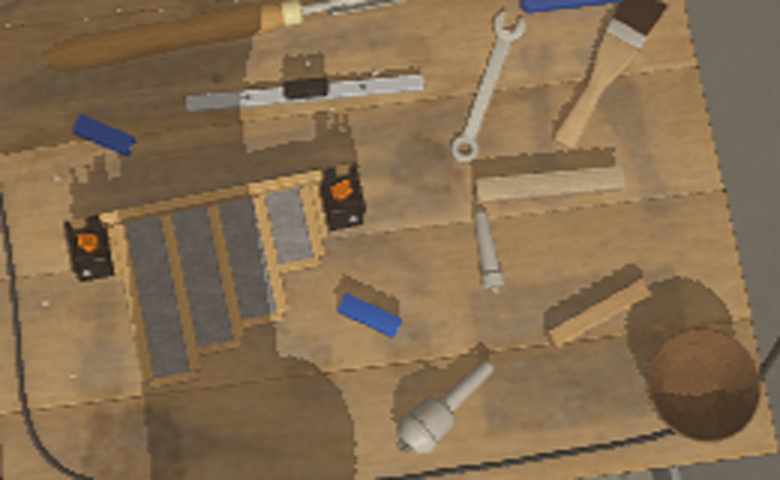

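Dimensions by component match: walnut, padauk, ash and oak are all identified, and the bar is at (0.682, -0.102). Next I'll measure the rack and precise poses.

```bash
cat >> h.py <<'E'
def long_axis(q):  # q Nx2 m -> centre, size, yaw of long side
    (cx,cy),(w,h),a=cv2.minAreaRect((q*1000).astype(np.float32))
    a=np.radians(a)+(np.pi/2 if h>w else 0)
    return np.array([cx,cy])/1000,sorted((round(w),round(h))),(a+np.pi/2)%np.pi-np.pi/2
def go(x,y,yaw=None,z=None):
    s=read_state(); p=s["ee_pos"]; r,_,w=s["ee_rot"]
    if yaw is None: yaw=w
    d=(yaw-w+np.pi)%(2*np.pi)-np.pi; alt=d-np.sign(d)*np.pi
    for e in (d,alt):
        w2=w+e; t=np.array([x,y])-p[:2]; q6=np.arctan2(y,x)+np.pi/2-w2; q6=(q6+np.pi)%(2*np.pi)-np.pi
        print("roll %.3f then dx %.4f dy %.4f"%(-e,t@[np.cos(w2),np.sin(w2)],t@[np.sin(w2),-np.cos(w2)]),"q6~%.2f"%q6, "dz %.4f"%(p[2]-z) if z is not None else "")
E
python3 - <<'E'
from h import *
c=cap("top"); P=cloud(c); h=P[...,2]; im=c["im"]
hsv=cv2.cvtColor(im,cv2.COLOR_RGB2HSV)
reg=np.zeros(h.shape,np.uint8); reg[175:265,255:365]=1
f=((hsv[...,1]<70)&(hsv[...,2]>60)&(h>.008)&(h<.0155)&(reg>0)).astype(np.uint8)
f=cv2.morphologyEx(f,cv2.MORPH_OPEN,np.ones((3,3)))
k,l,st,ce=cv2.connectedComponentsWithStats(f)
for i in range(1,k):
    if st[i,4]<60: continue
    v,u=np.where(l==i); q=ray(c,np.c_[u,v],.012)[:,:2]
    C,S,a=long_axis(q); print("felt",C.round(4),S,round(a,3),st[i,4],"z",np.median(h[l==i]).round(4))
o=((hsv[...,0]<16)&(hsv[...,1]>180)&(hsv[...,2]>120)&(reg>0))
k,l,st,ce=cv2.connectedComponentsWithStats(o.astype(np.uint8))
for i in range(1,k):
    if st[i,4]>=6: print("orange",ce[i],st[i,4],np.nanmedian(P[l==i],0).round(4))
b=((h>.04)&(h<.09)&(reg>0)); b=b.astype(np.uint8)
k,l,st,ce=cv2.connectedComponentsWithStats(b)
for i in range(1,k):
    if st[i,4]>=20: print("bracket",st[i,4],long_axis(P[l==i][:,:2]))
m=((h>0.009)&(h<0.06)).astype(np.uint8)
k,l,st,ce=cv2.connectedComponentsWithStats(m)
for n,(u,v) in dict(walnut=(256,271),pad=(253,321),ash=(528,239),oak=(549,292),bar=(426,200)).items():
    q=P[l==l[int(v/1.25),int(u/1.25)]]; t=np.percentile(q[:,2],80)
    q=q[(q[:,2]>t-.006)&(q[:,2]<t+.006)] if n!="bar" else q
    C,S,a=long_axis(q[:,:2]); print(n,C.round(4),S,round(a,3),"top %.4f"%np.median(q[:,2]))
E
```

```text
felt [0.5442 0.028 ] [32, 54] 0.075 125 z 0.0129
felt [ 0.5454 -0.0148] [20, 35] -0.262 63 z 0.0119
felt [0.5188 0.0786] [30, 31] -0.112 63 z 0.0125
felt [0.4846 0.0235] [32, 64] 0.143 139 z 0.0125
felt [ 0.4795 -0.0277] [27, 33] -0.125 71 z 0.0129
felt [0.4525 0.0708] [34, 75] 0.065 189 z 0.0127
orange [353.54545455 192.78787879] 33 [ 0.565  -0.1213  0.0626]
orange [268.76666667 210.1       ] 30 [0.5441 0.1309 0.0628]
bracket 145 (array([ 0.56598523, -0.1224894 ]), [36, 51], np.float64(0.06067502798068136))
bracket 142 (array([0.54386737, 0.13458353]), [35, 48], np.float64(0.08150825891453128))
walnut [0.5563 0.3297] [19, 63] -1.406 top 0.0204
pad [0.4385 0.3462] [19, 127] 1.531 top 0.0212
ash [ 0.5534 -0.3347] [23, 150] 1.54 top 0.0228
oak [ 0.4181 -0.3624] [18, 112] -1.196 top 0.0188
bar [ 0.6825 -0.1027] [19, 246] 1.543 top 0.0125
```

```bash
python3 - <<'E'
from h import *
c=cap("top"); hsv=cv2.cvtColor(c["im"],cv2.COLOR_RGB2HSV).astype(np.float32)
o=np.array([.4948,-.0002]); a=.083; ex=np.array([np.cos(a),np.sin(a)]); ey=np.array([-ex[1],ex[0]])
xs=np.arange(-.1,.1,.0005)
def samp(W):
    W=np.c_[W,np.full(len(W),.012)]; q=W@c["R"].T+c["t"]
    u=(q[:,0]/q[:,2]*c["f"]+c["cx"]).astype(np.float32); v=(q[:,1]/q[:,2]*c["f"]+c["cy"]).astype(np.float32)
    return cv2.remap(hsv[...,1],u[None],v[None],cv2.INTER_LINEAR)[0]
for y in (.072,.024,-.024,-.072):
    s=np.mean([samp(o+xs[:,None]*ex+(y+d)*ey) for d in(-.008,-.004,0,.004,.008)],0)
    print(y,(s[::16]).round().astype(int)); lo=np.median(np.sort(s)[:120]); m=s<lo+35
    r=np.split(np.where(m)[0],np.where(np.diff(np.where(m)[0])>1)[0]+1); r=max(r,key=len); print(" ends",xs[r[0]],xs[r[-1]],"c",(xs[r[0]]+xs[r[-1]])/2)
for x in (.04,.02):
    ys=np.arange(-.11,.11,.0005); s=np.mean([samp(o+(x+d)*ex+ys[:,None]*ey) for d in(-.006,0,.006)],0)
    m=np.where(s<85)[0]; print(x,[(round(ys[g[0]],4),round(ys[g[-1]],4)) for g in np.split(m,np.where(np.diff(m)>1)[0]+1)])
go(.4385,.3462,1.531,.10)
E
```

```text
0.072 [124 120 132  31  36  36  36  38  36  38  37  36  36  38  38  37  37  37
  37  36  37  36  34 130 139]
 ends -0.07849999999999999 0.08000000000000015 c 0.0007500000000000839
0.024 [118 118 115 116 113 130  34  35  36  36  36  37  35  36  38  38  38  37
  36  36  36  36  33 132 131]
 ends -0.05699999999999997 0.08000000000000015 c 0.011500000000000093
-0.024 [119 112 106 105 103 105 100 132  32  36  37  36  38  35  38  37  37  39
  38  36  37  36  33 132 130]
 ends -0.03899999999999995 0.08000000000000015 c 0.0205000000000001
-0.072 [115  98  96 101 107 106 108 109 113 113 106 108 105 128  24  27  27  28
  29  28  28  28  23 130 135]
 ends 0.00800000000000009 0.07950000000000015 c 0.04375000000000012
0.04 [(np.float64(-0.0895), np.float64(-0.0535)), (np.float64(-0.041), np.float64(-0.0055)), (np.float64(0.007), np.float64(0.0425)), (np.float64(0.0555), np.float64(0.0905))]
0.02 [(np.float64(-0.089), np.float64(-0.0535)), (np.float64(-0.041), np.float64(-0.0055)), (np.float64(0.0075), np.float64(0.0425)), (np.float64(0.0555), np.float64(0.0905))]
roll 1.369 then dx -0.2731 dy 0.2940 q6~0.71 dz 0.1058
roll -1.773 then dx 0.2731 dy -0.2940 q6~-2.43 dz 0.1058
```

```bash
cat >> h.py <<'E'
A=.083; O=np.array([.4948,-.0002])+.0005*np.array([np.cos(A),np.sin(A)])+.0009*np.array([-np.sin(A),np.cos(A)])
def rk(x,y): return O+x*np.array([np.cos(A),np.sin(A)])+y*np.array([-np.sin(A),np.cos(A)])
BAY=dict(long=rk(0,.072),second=rk(.011,.024),third=rk(.020,-.024),short=rk(.0435,-.072),bar=rk(.06,0))
E
python3 -m pendant '[{"hand":0.045,"delta_pos":[0,0,0],"roll":0.171},{"hand":0.045,"delta_pos":[0,0,0],"roll":0.171},{"hand":0.045,"delta_pos":[0,0,0],"roll":0.171},{"hand":0.045,"delta_pos":[0,0,0],"roll":0.171},{"hand":0.045,"delta_pos":[0,0,0],"roll":0.171},{"hand":0.045,"delta_pos":[0,0,0],"roll":0.171},{"hand":0.045,"delta_pos":[0,0,0],"roll":0.171},{"hand":0.045,"delta_pos":[0,0,0],"roll":0.171},{"hand":0.045,"delta_pos":[-0.034,0.0368,0.008],"roll":0},{"hand":0.045,"delta_pos":[-0.034,0.0368,0.008],"roll":0},{"hand":0.045,"delta_pos":[-0.034,0.0368,0.008],"roll":0},{"hand":0.045,"delta_pos":[-0.034,0.0368,0.008],"roll":0},{"hand":0.045,"delta_pos":[-0.034,0.0368,0.008],"roll":0},{"hand":0.045,"delta_pos":[-0.034,0.0368,0.008],"roll":0},{"hand":0.045,"delta_pos":[-0.034,0.0368,0.008],"roll":0},{"hand":0.045,"delta_pos":[-0.034,0.0368,0.008],"roll":0},{"hand":0.045,"delta_pos":[0,0,0],"roll":0}]'
python3 -c "
from h import *
print(BAY); go(.4385,.3462,1.531,.008)"
```

```text
t: 2.38
ee_pos: [0.4406, 0.3454, 0.1415]
ee_rot: [-3.141, 0.001, 1.527]
force: [0.1, 0.1, 0.1]
gripper_width: 0.525
gripper_force: 0.0
{'long': array([0.48925452, 0.07249049]), 'second': array([0.50419608, 0.02556769]), 'third': array([ 0.51714453, -0.02152093]), 'short': array([ 0.54454306, -0.06740743]), 'bar': array([0.55501711, 0.00571264])}
roll -0.004 then dx 0.0007 dy -0.0022 q6~0.71 dz 0.1335
roll 3.138 then dx -0.0007 dy 0.0022 q6~-2.43 dz 0.1335
```

```bash
python3 -m pendant '[{"hand":0.045,"delta_pos":[0.001,-0.002,0.04],"roll":0},{"hand":0.045,"delta_pos":[0,0,0.04],"roll":0},{"hand":0.045,"delta_pos":[0,0,0.03],"roll":0},{"hand":0.045,"delta_pos":[0,0,0.0155],"roll":0},{"hand":0.045,"delta_pos":[0,0,0.008],"roll":0},{"hand":0.045,"delta_pos":[0,0,0],"roll":0},{"hand":0.01,"delta_pos":[0,0,0],"roll":0},{"hand":0.01,"delta_pos":[0,0,0],"roll":0},{"hand":0.01,"delta_pos":[0,0,0],"roll":0},{"hand":0.01,"delta_pos":[0,0,0],"roll":0},{"hand":0.01,"delta_pos":[0,0,0],"roll":0}]' 50
python3 -c "
from h import *
s=read_state();print(s['gripper_width']*.0854)"
```

```text
t: 3.75
ee_pos: [0.4373, 0.3488, 0.009]
ee_rot: [3.142, 0.0, 1.532]
force: [-0.0, 0.3, 0.1]
gripper_width: 0.116
gripper_force: 0.0
0.009887995473617895
```

```bash
python3 -c "
from h import *
c=cap('scene'); save(c,'s1.png',(0,180,400,400),2)"
```

```text
(no output)
```

View pics/s1.png

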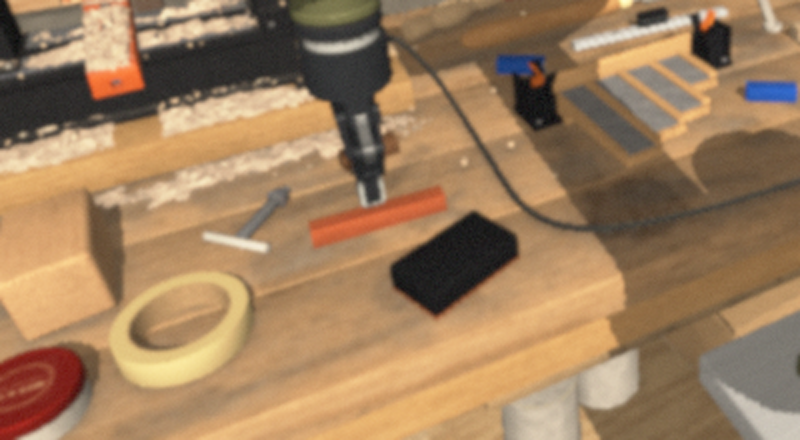

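The gripper closed behind the padauk, at crop (372,190), while the blank lies in front of it at (380,215). I'll measure the blank again in both views, along with the fingertip.

```bash
python3 - <<'E'
from h import *
for n in("scene","top"):
    c=cap(n);P=cloud(c);hsv=cv2.cvtColor(c["im"],cv2.COLOR_RGB2HSV)
    m=((hsv[...,0]<13)&(hsv[...,1]>160)&(hsv[...,2]>90)&(abs(P[...,0]-.44)<.1)&(abs(P[...,1]-.346)<.12)&(P[...,2]<.05)).astype(np.uint8)
    k,l,st,ce=cv2.connectedComponentsWithStats(m); i=1+st[1:,4].argmax(); q=P[l==i]
    print(n,ce[i],st[i,4]); t=np.percentile(q[:,2],70); q=q[q[:,2]>t-.005]
    print(long_axis(q[:,:2]),t)
    # bracket / finger
    g=(abs(P[...,0]-.44)<.06)&(abs(P[...,1]-.346)<.05)&(P[...,2]>.03)&(P[...,2]<.15)
    print("fing",g.sum(),np.nanmedian(P[g],0),np.nanmin(P[g],0))
    for w in ([.565,-.1213,.0626],[.5441,.1309,.0628]):
        w=np.array(w);q=c["R"]@w+c["t"];print("orange px",q[:2]/q[2]*c["f"]+[c["cx"],c["cy"]])
    o=((hsv[...,0]<16)&(hsv[...,1]>180)&(hsv[...,2]>120)&(abs(P[...,0]-.555)<.05)&(abs(P[...,1])<.17)).astype(np.uint8)
    k,l,st,ce=cv2.connectedComponentsWithStats(o)
    for i in range(1,k):
        if st[i,4]>8: print(" or",ce[i],np.nanmedian(P[l==i],0))
E
```

```text
scene [188.12045169 287.93099122] 797
(array([0.43680112, 0.34566476]), [21, 124], np.float64(1.534183720760705)) 0.018445331061939192
fing 758 [0.41708738 0.35295193 0.11341175] [0.38003626 0.32929684 0.0327974 ]
orange px [353.90279908 188.82338489]
orange px [268.0319464 214.8177237]
 or [353.55555556 191.14814815] [ 0.56087665 -0.11616814  0.05953904]
 or [268.39285714 219.03571429] [0.54134506 0.13131255 0.05105551]
top [213.53793103 255.72413793] 145
(array([0.43673004, 0.31325394]), [18, 64], np.float64(1.529637971096049)) 0.02199906181570186
fing 89 [0.4802761  0.33795916 0.11504059] [0.44209593 0.33401778 0.03959961]
orange px [353.64635845 192.6145312 ]
orange px [268.86869637 210.11424552]
 or [353.54545455 192.78787879] [ 0.56465506 -0.12122775  0.06326184]
 or [268.7        210.06666667] [0.5439967  0.13094818 0.06463639]
```

```bash
python3 - <<'E'
from h import *
c=cap("scene");P=cloud(c)
for v in range(255,290,3):
    print(v,[tuple((P[v,u]*1000).round().astype(int)) for u in range(176,198,4)],c["im"][v,186])
c["im"]=cv2.resize(c["im"][230:310,140:240],None,fx=7,fy=7,interpolation=cv2.INTER_CUBIC); save(c,"s2.png")
print(read_state()["ee_pos"],read_state()["q"])
E
```

```text
255 [(np.int64(381), np.int64(364), np.int64(126)), (np.int64(376), np.int64(358), np.int64(127)), (np.int64(374), np.int64(352), np.int64(126)), (np.int64(373), np.int64(346), np.int64(125)), (np.int64(376), np.int64(339), np.int64(120)), (np.int64(551), np.int64(305), np.int64(5))] [150 143 135]
258 [(np.int64(418), np.int64(361), np.int64(96)), (np.int64(374), np.int64(359), np.int64(123)), (np.int64(376), np.int64(353), np.int64(119)), (np.int64(379), np.int64(346), np.int64(115)), (np.int64(379), np.int64(339), np.int64(113)), (np.int64(544), np.int64(307), np.int64(1))] [80 78 74]
261 [(np.int64(429), np.int64(361), np.int64(83)), (np.int64(380), np.int64(360), np.int64(113)), (np.int64(385), np.int64(352), np.int64(107)), (np.int64(384), np.int64(346), np.int64(106)), (np.int64(388), np.int64(339), np.int64(101)), (np.int64(536), np.int64(309), np.int64(-1))] [53 54 53]
264 [(np.int64(422), np.int64(363), np.int64(81)), (np.int64(387), np.int64(360), np.int64(102)), (np.int64(388), np.int64(353), np.int64(99)), (np.int64(402), np.int64(345), np.int64(87)), (np.int64(394), np.i
[... 1847 characters left out ...]
44), np.int64(368), np.int64(19)), (np.int64(440), np.int64(361), np.int64(20)), (np.int64(438), np.int64(354), np.int64(19)), (np.int64(433), np.int64(347), np.int64(20)), (np.int64(429), np.int64(341), np.int64(19)), (np.int64(430), np.int64(333), np.int64(16))] [173  86  55]
288 [(np.int64(437), np.int64(369), np.int64(18)), (np.int64(435), np.int64(363), np.int64(17)), (np.int64(429), np.int64(356), np.int64(18)), (np.int64(430), np.int64(349), np.int64(15)), (np.int64(429), np.int64(342), np.int64(12)), (np.int64(429), np.int64(334), np.int64(9))] [218 108  63]
[0.43722026 0.34885488 0.00886353] [5.77470162e-01 1.33874869e-01 1.99831993e+00 2.20200643e-05
 1.00953926e+00 6.16478425e-01]
```

View pics/s2.png

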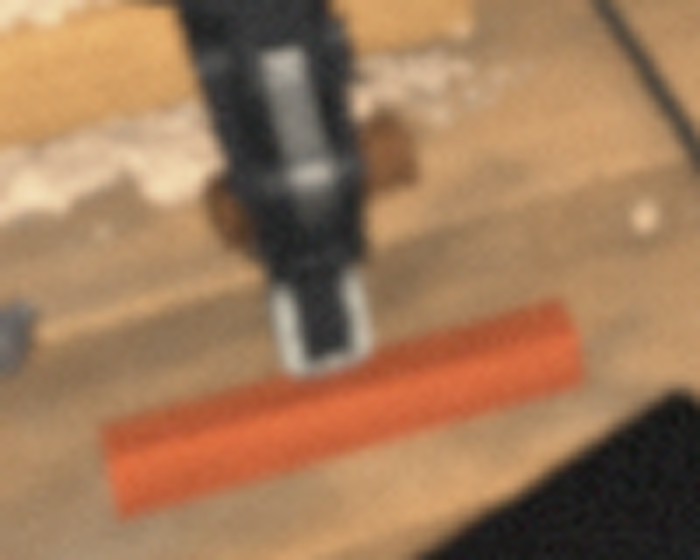

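Depth shows the fingertips at z≈0.03, while the reported TCP is 0.009, so they closed above the blank without touching it. I'll open, go 14 mm lower and close again.

```bash
python3 -m pendant '[{"hand":0.045,"delta_pos":[0,0,0],"roll":0},{"hand":0.045,"delta_pos":[0,0,0],"roll":0},{"hand":0.045,"delta_pos":[0,0,0],"roll":0},{"hand":0.045,"delta_pos":[-0.003,0,0.007],"roll":0},{"hand":0.045,"delta_pos":[0,0,0.004],"roll":0},{"hand":0.045,"delta_pos":[0,0,0.003],"roll":0},{"hand":0.045,"delta_pos":[0,0,0],"roll":0}]'; python3 - <<'E'
from h import *
c=cap("scene");P=cloud(c)
g=(abs(P[...,0]-.405)<.035)&(abs(P[...,1]-.349)<.014)&(P[...,2]>.004)&(P[...,2]<.06)
v,u=np.where(g)
for r in np.unique(v): print(r,(np.nanmedian(P[r,u[v==r]],0)*1000).round(),c["im"][r,int(np.median(u[v==r]))])
E
```

```text
t: 4.82
ee_pos: [0.4369, 0.3457, -0.0056]
ee_rot: [-3.141, 0.0, 1.532]
force: [0.6, -0.0, 0.4]
gripper_width: 0.529
gripper_force: 0.0
278 [407. 338.  50.] [117 109  99]
279 [401. 343.  54.] [70 70 64]
280 [402. 346.  51.] [41 42 43]
281 [403. 348.  50.] [48 51 49]
282 [401. 348.  48.] [52 51 53]
283 [401. 347.  46.] [49 52 50]
284 [402. 347.  42.] [51 53 50]
285 [401. 350.  41.] [52 53 53]
286 [407. 352.  37.] [65 66 64]
287 [407. 352.  35.] [69 68 66]
288 [403. 352.  33.] [74 74 70]
289 [405. 352.  31.] [79 78 73]
290 [407. 352.  28.] [103 101  94]
291 [409. 355.  22.] [199 184 165]
292 [427. 355.  12.] [205 176 157]
293 [428. 357.   7.] [203 106  73]
294 [429. 360.   5.] [198 100  61]
```

```bash
python3 -m pendant '[{"hand":0.045,"delta_pos":[0,0,0.005],"roll":0},{"hand":0.045,"delta_pos":[0,0,0.004],"roll":0},{"hand":0.045,"delta_pos":[0,0,0],"roll":0},{"hand":0.01,"delta_pos":[0,0,0],"roll":0},{"hand":0.01,"delta_pos":[0,0,0],"roll":0},{"hand":0.01,"delta_pos":[0,0,0],"roll":0},{"hand":0.01,"delta_pos":[0,0,0],"roll":0},{"hand":0.01,"delta_pos":[0,0,0],"roll":0}]' 50; python3 - <<'E'
from h import *
c=cap("scene");P=cloud(c)
g=(abs(P[...,0]-.411)<.02)&(abs(P[...,1]-.349)<.014)&(P[...,2]>.004)&(P[...,2]<.06)
v,u=np.where(g)
for r in np.unique(v)[-9:]: print(r,(np.nanmedian(P[r,u[v==r]],0)*1000).round(),c["im"][r,int(np.median(u[v==r]))])
E
```

```text
t: 5.88
ee_pos: [0.4374, 0.3461, -0.0137]
ee_rot: [3.141, -0.0, 1.532]
force: [1.2, 0.2, 2.7]
gripper_width: 0.201
gripper_force: 50.8
286 [416. 347.  28.] [56 58 57]
287 [417. 347.  26.] [55 53 54]
288 [418. 350.  22.] [59 56 57]
289 [419. 350.  21.] [59 57 58]
290 [421. 350.  17.] [76 71 71]
291 [423. 351.  13.] [117 108  98]
292 [425. 354.  11.] [194 172 153]
293 [428. 356.   7.] [192 137 114]
294 [428. 360.   6.] [195  96  58]
```

```bash
python3 -m pendant '[{"hand":0.01,"delta_pos":[0,0,-0.02],"roll":0},{"hand":0.01,"delta_pos":[0,0,-0.04],"roll":0},{"hand":0.01,"delta_pos":[0,0,-0.04],"roll":0},{"hand":0.01,"delta_pos":[0,0,-0.03],"roll":0},{"hand":0.01,"delta_pos":[0,0,0],"roll":0.181},{"hand":0.01,"delta_pos":[0,0,0],"roll":0.181},{"hand":0.01,"delta_pos":[0,0,0],"roll":0.181},{"hand":0.01,"delta_pos":[0,0,0],"roll":0.181},{"hand":0.01,"delta_pos":[0,0,0],"roll":0.181},{"hand":0.01,"delta_pos":[0,0,0],"roll":0.181},{"hand":0.01,"delta_pos":[0,0,0],"roll":0.181},{"hand":0.01,"delta_pos":[0,0,0],"roll":0.181},{"hand":0.01,"delta_pos":[0,0,0],"roll":0}]'; python3 -c "
from h import *
go(*BAY['second'],A,-.0007)"
```

```text
t: 7.55
ee_pos: [0.4371, 0.3459, 0.1168]
ee_rot: [-3.141, -0.001, 0.086]
force: [-0.0, -0.5, -0.2]
gripper_width: 0.202
gripper_force: 50.5
roll 0.003 then dx 0.0403 dy 0.3248 q6~1.54 dz 0.1175
roll -3.139 then dx -0.0403 dy -0.3248 q6~-1.60 dz 0.1175
```

```bash
python3 -m pendant '[{"hand":0.01,"delta_pos":[0.006,0.046,0],"roll":0},{"hand":0.01,"delta_pos":[0.006,0.046,0],"roll":0},{"hand":0.01,"delta_pos":[0.006,0.046,0],"roll":0},{"hand":0.01,"delta_pos":[0.006,0.046,0],"roll":0},{"hand":0.01,"delta_pos":[0.006,0.046,0],"roll":0},{"hand":0.01,"delta_pos":[0.006,0.046,0],"roll":0},{"hand":0.01,"delta_pos":[0.004,0.046,0],"roll":0.003},{"hand":0.01,"delta_pos":[0,0.003,0.03],"roll":0},{"hand":0.01,"delta_pos":[0,0,0.02],"roll":0},{"hand":0.01,"delta_pos":[0,0,0.02],"roll":0},{"hand":0.01,"delta_pos":[0,0,0.01],"roll":0},{"hand":0.01,"delta_pos":[0,0,0],"roll":0},{"hand":0.01,"delta_pos":[0,0,0],"roll":0}]'; python3 - <<'E'
from h import *
go(*BAY['second'],A,-.0007)
c=cap("scene"); save(c,"s3.png",(230,170,400,290),4)
E
```

```text
t: 9.18
ee_pos: [0.505, 0.0254, 0.037]
ee_rot: [3.141, -0.002, 0.082]
force: [0.7, -0.7, -0.4]
gripper_width: 0.204
gripper_force: 50.5
roll -0.001 then dx -0.0008 dy -0.0002 q6~1.54 dz 0.0377
roll 3.140 then dx 0.0008 dy 0.0002 q6~-1.60 dz 0.0377
```

View pics/s3.png

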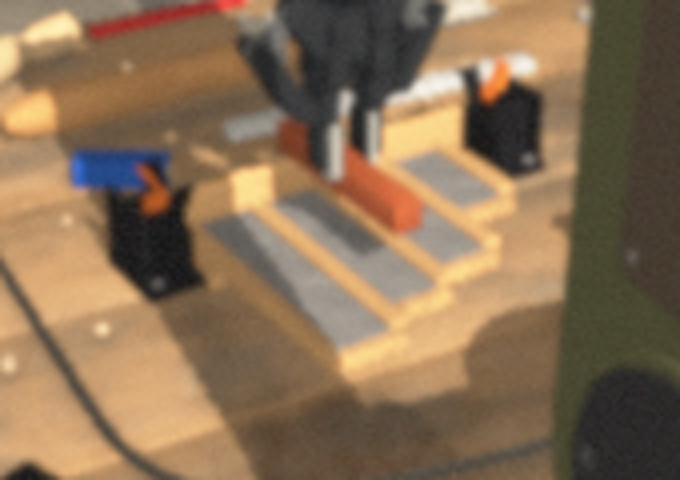

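The padauk hangs over the second bay, near end at crop (400,215). Lowering it now.

```bash
python3 -m pendant '[{"hand":0.01,"delta_pos":[-0.001,0,0.015],"roll":0},{"hand":0.01,"delta_pos":[0,0,0.012],"roll":0},{"hand":0.01,"delta_pos":[0,0,0.007],"roll":0},{"hand":0.01,"delta_pos":[0,0,0.0035],"roll":0},{"hand":0.01,"delta_pos":[0,0,0],"roll":0},{"hand":0.032,"delta_pos":[0,0,0],"roll":0},{"hand":0.032,"delta_pos":[0,0,0],"roll":0},{"hand":0.032,"delta_pos":[0,0,0],"roll":0},{"hand":0.032,"delta_pos":[0,0,-0.02],"roll":0},{"hand":0.032,"delta_pos":[0,0,-0.04],"roll":0},{"hand":0.04,"delta_pos":[0,0,-0.05],"roll":0},{"hand":0.04,"delta_pos":[0,0,0],"roll":0}]'; python3 - <<'E'
from h import *
go(.5563,.3297,-1.406,-.014)
c=cap("scene");P=cloud(c);hsv=cv2.cvtColor(c["im"],cv2.COLOR_RGB2HSV)
m=((hsv[...,0]<13)&(hsv[...,1]>140)&(hsv[...,2]>70)&(abs(P[...,0]-.5)<.09)&(abs(P[...,1]-.025)<.05)&(P[...,2]<.05)).astype(np.uint8)
k,l,st,ce=cv2.connectedComponentsWithStats(m); i=1+st[1:,4].argmax(); q=P[l==i]; t=np.percentile(q[:,2],70)
C,S,a=long_axis(q[q[:,2]>t-.005][:,:2]); print(C,BAY["second"],S,a,t)
E
```

```text
t: 10.72
ee_pos: [0.5069, 0.0251, 0.1138]
ee_rot: [3.14, -0.01, 0.081]
force: [1.2, 0.3, 1.0]
gripper_width: 0.467
gripper_force: 0.0
roll 1.487 then dx -0.2924 dy -0.0987 q6~-2.77 dz 0.1278
roll -1.655 then dx 0.2924 dy 0.0987 q6~0.37 dz 0.1278
[0.50017438 0.02609491] [0.50419608 0.02556769] [20, 127] 0.08231573767942169 0.031051283569195422
```

```bash
python3 -m pendant '[{"hand":0.045,"delta_pos":[0,0,0],"roll":-0.184},{"hand":0.045,"delta_pos":[0,0,0],"roll":-0.184},{"hand":0.045,"delta_pos":[0,0,0],"roll":-0.184},{"hand":0.045,"delta_pos":[0,0,0],"roll":-0.184},{"hand":0.045,"delta_pos":[0,0,0],"roll":-0.184},{"hand":0.045,"delta_pos":[0,0,0],"roll":-0.184},{"hand":0.045,"delta_pos":[0,0,0],"roll":-0.184},{"hand":0.045,"delta_pos":[0,0,0],"roll":-0.184},{"hand":0.045,"delta_pos":[0,0,0],"roll":-0.183},{"hand":0.045,"delta_pos":[0.042,0.014,0],"roll":0},{"hand":0.045,"delta_pos":[0.042,0.014,0],"roll":0},{"hand":0.045,"delta_pos":[0.042,0.014,0],"roll":0},{"hand":0.045,"delta_pos":[0.042,0.014,0],"roll":0},{"hand":0.045,"delta_pos":[0.042,0.014,0],"roll":0},{"hand":0.045,"delta_pos":[0.042,0.014,0],"roll":0},{"hand":0.045,"delta_pos":[0.04,0.0147,0],"roll":0},{"hand":0.045,"delta_pos":[0,0,0],"roll":0}]'; python3 -c "
from h import *
go(.5563,.3297,-1.406,-.0137)"
```

```text
t: 12.9
ee_pos: [0.5516, 0.3314, 0.1061]
ee_rot: [-3.139, 0.001, 1.739]
force: [0.2, 0.9, -1.1]
gripper_width: 0.526
gripper_force: 0.0
roll -3.138 then dx 0.0024 dy -0.0044 q6~-2.77 dz 0.1198
roll 0.003 then dx -0.0024 dy 0.0044 q6~0.37 dz 0.1198
```

```bash
python3 -m pendant '[{"hand":0.045,"delta_pos":[-0.001,0.002,0.04],"roll":0},{"hand":0.045,"delta_pos":[0,0,0.035],"roll":0},{"hand":0.045,"delta_pos":[0,0,0.02],"roll":0},{"hand":0.045,"delta_pos":[0,0,0],"roll":0},{"hand":0.045,"delta_pos":[0,0,0],"roll":0}]'; python3 -c "
from h import *
go(.5563,.3297,-1.406,-.0137)"
```

```text
t: 13.52
ee_pos: [0.5557, 0.329, 0.0148]
ee_rot: [3.14, -0.001, 1.735]
force: [-0.0, -0.3, 0.5]
gripper_width: 0.526
gripper_force: 0.0
roll 3.141 then dx -0.0006 dy -0.0007 q6~-2.77 dz 0.0285
roll -0.000 then dx 0.0006 dy 0.0007 q6~0.37 dz 0.0285
```

```bash
python3 -m pendant '[{"hand":0.045,"delta_pos":[0.0006,0.0007,0.015],"roll":0},{"hand":0.045,"delta_pos":[0,0,0.009],"roll":0},{"hand":0.045,"delta_pos":[0,0,0.004],"roll":0},{"hand":0.045,"delta_pos":[0,0,0],"roll":0},{"hand":0.01,"delta_pos":[0,0,0],"roll":0},{"hand":0.01,"delta_pos":[0,0,0],"roll":0},{"hand":0.01,"delta_pos":[0,0,0],"roll":0},{"hand":0.01,"delta_pos":[0,0,0],"roll":0},{"hand":0.01,"delta_pos":[0,0,0],"roll":0}]' 50
```

```text
t: 14.65
ee_pos: [0.5559, 0.3298, -0.0139]
ee_rot: [3.14, -0.0, 1.736]
force: [0.1, 0.1, 3.7]
gripper_width: 0.203
gripper_force: 51.0
```

```bash
python3 -m pendant '[{"hand":0.01,"delta_pos":[0,0,-0.02],"roll":0},{"hand":0.01,"delta_pos":[0,0,-0.04],"roll":0},{"hand":0.01,"delta_pos":[0,0,-0.04],"roll":0},{"hand":0.01,"delta_pos":[0,0,-0.03],"roll":0},{"hand":0.01,"delta_pos":[0,0,0],"roll":0.184},{"hand":0.01,"delta_pos":[0,0,0],"roll":0.184},{"hand":0.01,"delta_pos":[0,0,0],"roll":0.184},{"hand":0.01,"delta_pos":[0,0,0],"roll":0.184},{"hand":0.01,"delta_pos":[0,0,0],"roll":0.184},{"hand":0.01,"delta_pos":[0,0,0],"roll":0.184},{"hand":0.01,"delta_pos":[0,0,0],"roll":0.184},{"hand":0.01,"delta_pos":[0,0,0],"roll":0.184},{"hand":0.01,"delta_pos":[0,0,0],"roll":0.181},{"hand":0.01,"delta_pos":[0,0,0],"roll":0},{"hand":0.01,"delta_pos":[0,0,0],"roll":0}]'; python3 -c "
from h import *
go(*BAY['short'],A,-.001)"
```

```text
t: 16.52
ee_pos: [0.5553, 0.3296, 0.1159]
ee_rot: [-3.142, -0.0, 0.085]
force: [-0.1, 0.2, -0.2]
gripper_width: 0.204
gripper_force: 50.6
roll 0.002 then dx -0.0436 dy 0.3947 q6~1.36 dz 0.1169
roll -3.139 then dx 0.0436 dy -0.3947 q6~-1.78 dz 0.1169
```

```bash
python3 -m pendant '[{"hand":0.01,"delta_pos":[-0.005,0.044,0],"roll":0},{"hand":0.01,"delta_pos":[-0.005,0.044,0],"roll":0},{"hand":0.01,"delta_pos":[-0.005,0.044,0],"roll":0},{"hand":0.01,"delta_pos":[-0.005,0.044,0],"roll":0},{"hand":0.01,"delta_pos":[-0.005,0.044,0],"roll":0},{"hand":0.01,"delta_pos":[-0.005,0.044,0],"roll":0},{"hand":0.01,"delta_pos":[-0.005,0.044,0],"roll":0},{"hand":0.01,"delta_pos":[-0.005,0.044,0],"roll":0},{"hand":0.01,"delta_pos":[-0.0036,0.0427,0],"roll":0.002},{"hand":0.01,"delta_pos":[0,0,0],"roll":0},{"hand":0.01,"delta_pos":[0,0,0.04],"roll":0},{"hand":0.01,"delta_pos":[0,0,0.03],"roll":0},{"hand":0.01,"delta_pos":[0,0,0.01],"roll":0},{"hand":0.01,"delta_pos":[0,0,0],"roll":0},{"hand":0.01,"delta_pos":[0,0,0],"roll":0}]'; python3 -c "
from h import *
go(*BAY['short'],A,-.001)"
```

```text
t: 18.4
ee_pos: [0.5458, -0.0673, 0.0371]
ee_rot: [3.141, -0.003, 0.082]
force: [-0.2, 0.1, 0.1]
gripper_width: 0.204
gripper_force: 50.6
roll -0.001 then dx -0.0013 dy -0.0000 q6~1.36 dz 0.0381
roll 3.140 then dx 0.0013 dy 0.0000 q6~-1.78 dz 0.0381
```

```bash
python3 -m pendant '[{"hand":0.01,"delta_pos":[-0.0015,0,0.015],"roll":0},{"hand":0.01,"delta_pos":[0,0,0.012],"roll":0},{"hand":0.01,"delta_pos":[0,0,0.007],"roll":0},{"hand":0.01,"delta_pos":[0,0,0.0035],"roll":0},{"hand":0.01,"delta_pos":[0,0,0],"roll":0},{"hand":0.032,"delta_pos":[0,0,0],"roll":0},{"hand":0.032,"delta_pos":[0,0,0],"roll":0},{"hand":0.032,"delta_pos":[0,0,0],"roll":0},{"hand":0.032,"delta_pos":[0,0,-0.02],"roll":0},{"hand":0.032,"delta_pos":[0,0,-0.04],"roll":0},{"hand":0.04,"delta_pos":[0,0,-0.05],"roll":0},{"hand":0.04,"delta_pos":[0,0,0],"roll":0}]'; python3 - <<'E'
from h import *
go(.4181,-.3624,-1.196,-.014)
E
```

```text
t: 19.9
ee_pos: [0.5472, -0.0684, 0.1152]
ee_rot: [3.138, -0.012, 0.081]
force: [-0.4, -0.9, 0.2]
gripper_width: 0.464
gripper_force: 0.0
roll 1.277 then dx 0.2263 dy 0.2278 q6~2.05 dz 0.1292
roll -1.865 then dx -0.2263 dy -0.2278 q6~-1.09 dz 0.1292
```

```bash
python3 -m pendant '[{"hand":0.045,"delta_pos":[0,0,0],"roll":0.182},{"hand":0.045,"delta_pos":[0,0,0],"roll":0.182},{"hand":0.045,"delta_pos":[0,0,0],"roll":0.182},{"hand":0.045,"delta_pos":[0,0,0],"roll":0.182},{"hand":0.045,"delta_pos":[0,0,0],"roll":0.182},{"hand":0.045,"delta_pos":[0,0,0],"roll":0.182},{"hand":0.045,"delta_pos":[0,0,0],"roll":0.182},{"hand":0.045,"delta_pos":[0.032,0.0325,0],"roll":0},{"hand":0.045,"delta_pos":[0.032,0.0325,0],"roll":0},{"hand":0.045,"delta_pos":[0.032,0.0325,0],"roll":0},{"hand":0.045,"delta_pos":[0.032,0.0325,0],"roll":0},{"hand":0.045,"delta_pos":[0.032,0.0325,0],"roll":0},{"hand":0.045,"delta_pos":[0.032,0.0325,0],"roll":0},{"hand":0.045,"delta_pos":[0.032,0.0325,0],"roll":0},{"hand":0.045,"delta_pos":[0,0,0.04],"roll":0},{"hand":0.045,"delta_pos":[0,0,0.035],"roll":0},{"hand":0.045,"delta_pos":[0,0,0.02],"roll":0},{"hand":0.045,"delta_pos":[0,0,0],"roll":0},{"hand":0.045,"delta_pos":[0,0,0],"roll":0}]'; python3 -c "
from h import *
go(.4181,-.3624,-1.196,-.0137)"
```

```text
t: 22.28
ee_pos: [0.4151, -0.3603, 0.0144]
ee_rot: [-3.141, -0.002, -1.193]
force: [0.6, -0.1, 0.4]
gripper_width: 0.524
gripper_force: 0.0
roll 0.003 then dx 0.0030 dy -0.0020 q6~2.05 dz 0.0281
roll -3.138 then dx -0.0030 dy 0.0020 q6~-1.09 dz 0.0281
```

```bash
python3 -m pendant '[{"hand":0.045,"delta_pos":[0.003,-0.002,0.012],"roll":0.003},{"hand":0.045,"delta_pos":[0,0,0.009],"roll":0},{"hand":0.045,"delta_pos":[0,0,0.005],"roll":0},{"hand":0.045,"delta_pos":[0,0,0.003],"roll":0},{"hand":0.045,"delta_pos":[0,0,0],"roll":0},{"hand":0.01,"delta_pos":[0,0,0],"roll":0},{"hand":0.01,"delta_pos":[0,0,0],"roll":0},{"hand":0.01,"delta_pos":[0,0,0],"roll":0},{"hand":0.01,"delta_pos":[0,0,0],"roll":0},{"hand":0.01,"delta_pos":[0,0,0],"roll":0}]' 50
python3 -c "
from h import *
go(.4181,-.3624,-1.196,-.0137)"
```

```text
t: 23.52
ee_pos: [0.4175, -0.362, -0.0155]
ee_rot: [-3.141, -0.001, -1.196]
force: [0.1, -0.4, 3.8]
gripper_width: 0.192
gripper_force: 51.0
roll -0.000 then dx 0.0006 dy -0.0004 q6~2.05 dz -0.0018
roll 3.141 then dx -0.0006 dy 0.0004 q6~-1.09 dz -0.0018
```

```bash
python3 -m pendant '[{"hand":0.01,"delta_pos":[0,0,-0.02],"roll":0},{"hand":0.01,"delta_pos":[0,0,-0.04],"roll":0},{"hand":0.01,"delta_pos":[0,0,-0.04],"roll":0},{"hand":0.01,"delta_pos":[0,0,-0.03],"roll":0},{"hand":0.01,"delta_pos":[0,0,0],"roll":-0.183},{"hand":0.01,"delta_pos":[0,0,0],"roll":-0.183},{"hand":0.01,"delta_pos":[0,0,0],"roll":-0.183},{"hand":0.01,"delta_pos":[0,0,0],"roll":-0.183},{"hand":0.01,"delta_pos":[0,0,0],"roll":-0.183},{"hand":0.01,"delta_pos":[0,0,0],"roll":-0.183},{"hand":0.01,"delta_pos":[0,0,0],"roll":-0.181},{"hand":0.01,"delta_pos":[0,0,0],"roll":0},{"hand":0.01,"delta_pos":[0,0,0],"roll":0}]'; python3 -c "
from h import *
go(*BAY['third'],A,-.0025)"
```

```text
t: 25.15
ee_pos: [0.4171, -0.3616, 0.1144]
ee_rot: [3.141, -0.0, 0.08]
force: [0.4, -0.1, 0.3]
gripper_width: 0.188
gripper_force: 50.5
roll -0.003 then dx 0.1279 dy -0.3306 q6~1.45 dz 0.1169
roll 3.139 then dx -0.1279 dy 0.3306 q6~-1.70 dz 0.1169
```

```bash
python3 -m pendant '[{"hand":0.01,"delta_pos":[0.016,-0.0413,0],"roll":-0.003},{"hand":0.01,"delta_pos":[0.016,-0.0413,0],"roll":0},{"hand":0.01,"delta_pos":[0.016,-0.0413,0],"roll":0},{"hand":0.01,"delta_pos":[0.016,-0.0413,0],"roll":0},{"hand":0.01,"delta_pos":[0.016,-0.0413,0],"roll":0},{"hand":0.01,"delta_pos":[0.016,-0.0413,0],"roll":0},{"hand":0.01,"delta_pos":[0.016,-0.0413,0],"roll":0},{"hand":0.01,"delta_pos":[0.016,-0.0413,0],"roll":0},{"hand":0.01,"delta_pos":[0,0,0],"roll":0},{"hand":0.01,"delta_pos":[0,0,0.04],"roll":0},{"hand":0.01,"delta_pos":[0,0,0.025],"roll":0},{"hand":0.01,"delta_pos":[0,0,0.01],"roll":0},{"hand":0.01,"delta_pos":[0,0,0],"roll":0},{"hand":0.01,"delta_pos":[0,0,0],"roll":0}]'; python3 -c "
from h import *
go(*BAY['third'],A,-.0025)"
```

```text
t: 26.9
ee_pos: [0.5175, -0.022, 0.0403]
ee_rot: [3.141, -0.002, 0.085]
force: [0.2, -0.4, 0.2]
gripper_width: 0.196
gripper_force: 50.5
roll 0.002 then dx -0.0003 dy -0.0005 q6~1.45 dz 0.0428
roll -3.139 then dx 0.0003 dy 0.0005 q6~-1.70 dz 0.0428
```

```bash
python3 -m pendant '[{"hand":0.01,"delta_pos":[-0.0008,-0.0005,0.015],"roll":0.002},{"hand":0.01,"delta_pos":[0,0,0.014],"roll":0},{"hand":0.01,"delta_pos":[0,0,0.009],"roll":0},{"hand":0.01,"delta_pos":[0,0,0.0045],"roll":0},{"hand":0.01,"delta_pos":[0,0,0],"roll":0},{"hand":0.03,"delta_pos":[0,0,0],"roll":0},{"hand":0.03,"delta_pos":[0,0,0],"roll":0},{"hand":0.03,"delta_pos":[0,0,0],"roll":0},{"hand":0.03,"delta_pos":[0,0,-0.02],"roll":0},{"hand":0.03,"delta_pos":[0,0,-0.04],"roll":0},{"hand":0.04,"delta_pos":[0,0,-0.05],"roll":0},{"hand":0.04,"delta_pos":[0,0,0],"roll":0}]'; python3 - <<'E'
from h import *
go(.5534,-.3347,1.54,-.0137)
E
```

```text
t: 28.4
ee_pos: [0.5193, -0.0216, 0.1118]
ee_rot: [3.139, -0.01, 0.084]
force: [0.2, 0.1, -1.5]
gripper_width: 0.468
gripper_force: 0.0
roll -1.456 then dx -0.3119 dy 0.0437 q6~-0.51 dz 0.1255
roll 1.685 then dx 0.3119 dy -0.0437 q6~2.63 dz 0.1255
```

```bash
python3 -m pendant '[{"hand":0.045,"delta_pos":[0,0,0],"roll":-0.182},{"hand":0.045,"delta_pos":[0,0,0],"roll":-0.182},{"hand":0.045,"delta_pos":[0,0,0],"roll":-0.182},{"hand":0.045,"delta_pos":[0,0,0],"roll":-0.182},{"hand":0.045,"delta_pos":[0,0,0],"roll":-0.182},{"hand":0.045,"delta_pos":[0,0,0],"roll":-0.182},{"hand":0.045,"delta_pos":[0,0,0],"roll":-0.182},{"hand":0.045,"delta_pos":[0,0,0],"roll":-0.182},{"hand":0.045,"delta_pos":[-0.0446,0.0062,0],"roll":0},{"hand":0.045,"delta_pos":[-0.0446,0.0062,0],"roll":0},{"hand":0.045,"delta_pos":[-0.0446,0.0062,0],"roll":0},{"hand":0.045,"delta_pos":[-0.0446,0.0062,0],"roll":0},{"hand":0.045,"delta_pos":[-0.0446,0.0062,0],"roll":0},{"hand":0.045,"delta_pos":[-0.0446,0.0062,0],"roll":0},{"hand":0.045,"delta_pos":[-0.0446,0.0062,0],"roll":0},{"hand":0.045,"delta_pos":[0,0,0.04],"roll":0},{"hand":0.045,"delta_pos":[0,0,0.035],"roll":0},{"hand":0.045,"delta_pos":[0,0,0.02],"roll":0},{"hand":0.045,"delta_pos":[0,0,0],"roll":0},{"hand":0.045,"delta_pos":[0,0,0],"roll":0}]'; python3 -c "
from h import *
go(.5534,-.3347,1.54,-.0137)"
```

```text
t: 30.9
ee_pos: [0.5503, -0.335, 0.0128]
ee_rot: [3.14, 0.001, 1.54]
force: [0.7, -0.2, 0.2]
gripper_width: 0.526
gripper_force: 0.0
roll 0.000 then dx 0.0004 dy 0.0031 q6~-0.51 dz 0.0265
roll -3.141 then dx -0.0004 dy -0.0031 q6~2.63 dz 0.0265
```

```bash
python3 -m pendant '[{"hand":0.045,"delta_pos":[0.0004,0.003,0.012],"roll":0},{"hand":0.045,"delta_pos":[0,0,0.009],"roll":0},{"hand":0.045,"delta_pos":[0,0,0.0045],"roll":0},{"hand":0.045,"delta_pos":[0,0,0],"roll":0},{"hand":0.01,"delta_pos":[0,0,0],"roll":0},{"hand":0.01,"delta_pos":[0,0,0],"roll":0},{"hand":0.01,"delta_pos":[0,0,0],"roll":0},{"hand":0.01,"delta_pos":[0,0,0],"roll":0},{"hand":0.01,"delta_pos":[0,0,0],"roll":0}]' 60
python3 -m pendant '[{"hand":0.01,"delta_pos":[0,0,-0.02],"roll":0},{"hand":0.01,"delta_pos":[0,0,-0.04],"roll":0},{"hand":0.01,"delta_pos":[0,0,-0.04],"roll":0},{"hand":0.01,"delta_pos":[0,0,-0.03],"roll":0},{"hand":0.01,"delta_pos":[0,0,0],"roll":0.182},{"hand":0.01,"delta_pos":[0,0,0],"roll":0.182},{"hand":0.01,"delta_pos":[0,0,0],"roll":0.182},{"hand":0.01,"delta_pos":[0,0,0],"roll":0.182},{"hand":0.01,"delta_pos":[0,0,0],"roll":0.182},{"hand":0.01,"delta_pos":[0,0,0],"roll":0.182},{"hand":0.01,"delta_pos":[0,0,0],"roll":0.182},{"hand":0.01,"delta_pos":[0,0,0],"roll":0.182},{"hand":0.01,"delta_pos":[0,0,0],"roll":0},{"hand":0.01,"delta_pos":[0,0,0],"roll":0}]'; python3 -c "
from h import *
go(*BAY['long'],A,-.001)"
```

```text
t: 32.02
ee_pos: [0.5528, -0.3345, -0.0135]
ee_rot: [3.141, 0.001, 1.54]
force: [-0.5, -0.3, 2.8]
gripper_width: 0.233
gripper_force: 61.7
t: 33.78
ee_pos: [0.5523, -0.3342, 0.1164]
ee_rot: [3.141, -0.0, 0.086]
force: [-1.1, -0.9, -0.8]
gripper_width: 0.232
gripper_force: 61.3
roll 0.003 then dx -0.0291 dy -0.4105 q6~1.63 dz 0.1174
roll -3.138 then dx 0.0291 dy 0.4105 q6~-1.51 dz 0.1174
```

```bash
python3 -m pendant '[{"hand":0.01,"delta_pos":[-0.0032,-0.0456,0],"roll":0.003},{"hand":0.01,"delta_pos":[-0.0032,-0.0456,0],"roll":0},{"hand":0.01,"delta_pos":[-0.0032,-0.0456,0],"roll":0},{"hand":0.01,"delta_pos":[-0.0032,-0.0456,0],"roll":0},{"hand":0.01,"delta_pos":[-0.0032,-0.0456,0],"roll":0},{"hand":0.01,"delta_pos":[-0.0032,-0.0456,0],"roll":0},{"hand":0.01,"delta_pos":[-0.0032,-0.0456,0],"roll":0},{"hand":0.01,"delta_pos":[-0.0032,-0.0456,0],"roll":0},{"hand":0.01,"delta_pos":[-0.0032,-0.0456,0],"roll":0},{"hand":0.01,"delta_pos":[0,0,0],"roll":0},{"hand":0.01,"delta_pos":[0,0,0.04],"roll":0},{"hand":0.01,"delta_pos":[0,0,0.025],"roll":0},{"hand":0.01,"delta_pos":[0,0,0.01],"roll":0},{"hand":0.01,"delta_pos":[0,0,0],"roll":0},{"hand":0.01,"delta_pos":[0,0,0],"roll":0}]'; python3 -c "
from h import *
go(*BAY['long'],A,-.001)"
```

```text
t: 35.65
ee_pos: [0.4916, 0.0723, 0.0423]
ee_rot: [3.141, -0.002, 0.081]
force: [-0.3, -0.3, -0.5]
gripper_width: 0.237
gripper_force: 61.3
roll -0.002 then dx -0.0023 dy -0.0004 q6~1.63 dz 0.0433
roll 3.139 then dx 0.0023 dy 0.0004 q6~-1.51 dz 0.0433
```

```bash
python3 -m pendant '[{"hand":0.01,"delta_pos":[-0.0025,-0.0004,0.015],"roll":-0.002},{"hand":0.01,"delta_pos":[0,0,0.014],"roll":0},{"hand":0.01,"delta_pos":[0,0,0.009],"roll":0},{"hand":0.01,"delta_pos":[0,0,0.005],"roll":0},{"hand":0.01,"delta_pos":[0,0,0],"roll":0},{"hand":0.035,"delta_pos":[0,0,0],"roll":0},{"hand":0.035,"delta_pos":[0,0,0],"roll":0},{"hand":0.035,"delta_pos":[0,0,0],"roll":0},{"hand":0.035,"delta_pos":[0,0,-0.02],"roll":0},{"hand":0.035,"delta_pos":[0,0,-0.04],"roll":0},{"hand":0.04,"delta_pos":[0,0,-0.05],"roll":0},{"hand":0.04,"delta_pos":[0,0,0],"roll":0}]'; python3 - <<'E'
from h import *
go(.6825,-.102,1.543-np.pi,.0)
E
```

```text
t: 37.15
ee_pos: [0.4915, 0.0729, 0.1131]
ee_rot: [3.141, -0.01, 0.083]
force: [0.8, -0.2, 0.3]
gripper_width: 0.469
gripper_force: 0.0
roll 1.681 then dx 0.1695 dy -0.1958 q6~3.02 dz 0.1131
roll -1.460 then dx -0.1695 dy 0.1958 q6~-0.12 dz 0.1131
```

```bash
python3 -m pendant '[{"hand":0.045,"delta_pos":[0,0,0],"roll":-0.1825},{"hand":0.045,"delta_pos":[0,0,0],"roll":-0.1825},{"hand":0.045,"delta_pos":[0,0,0],"roll":-0.1825},{"hand":0.045,"delta_pos":[0,0,0],"roll":-0.1825},{"hand":0.045,"delta_pos":[0,0,0],"roll":-0.1825},{"hand":0.045,"delta_pos":[0,0,0],"roll":-0.1825},{"hand":0.045,"delta_pos":[0,0,0],"roll":-0.1825},{"hand":0.045,"delta_pos":[0,0,0],"roll":-0.1825},{"hand":0.045,"delta_pos":[-0.0283,0.0327,0],"roll":0},{"hand":0.045,"delta_pos":[-0.0283,0.0327,0],"roll":0},{"hand":0.045,"delta_pos":[-0.0283,0.0327,0],"roll":0},{"hand":0.045,"delta_pos":[-0.0283,0.0327,0],"roll":0},{"hand":0.045,"delta_pos":[-0.0283,0.0327,0],"roll":0},{"hand":0.045,"delta_pos":[-0.0283,0.0327,0],"roll":0},{"hand":0.045,"delta_pos":[0,0,0],"roll":0},{"hand":0.045,"delta_pos":[0,0,0],"roll":0}]'; python3 -c "
from h import *
go(.6825,-.102,1.543,-.008)
c=cap('scene'); save(c,'s4.png',(230,150,420,290),4)"
```

```text
t: 39.15
ee_pos: [0.6781, -0.1021, 0.1064]
ee_rot: [-3.139, -0.001, 1.543]
force: [0.3, 0.3, -0.5]
gripper_width: 0.53
gripper_force: 0.0
roll -0.000 then dx 0.0002 dy 0.0044 q6~-0.12 dz 0.1144
roll 3.141 then dx -0.0002 dy -0.0044 q6~3.02 dz 0.1144
```

View pics/s4.png

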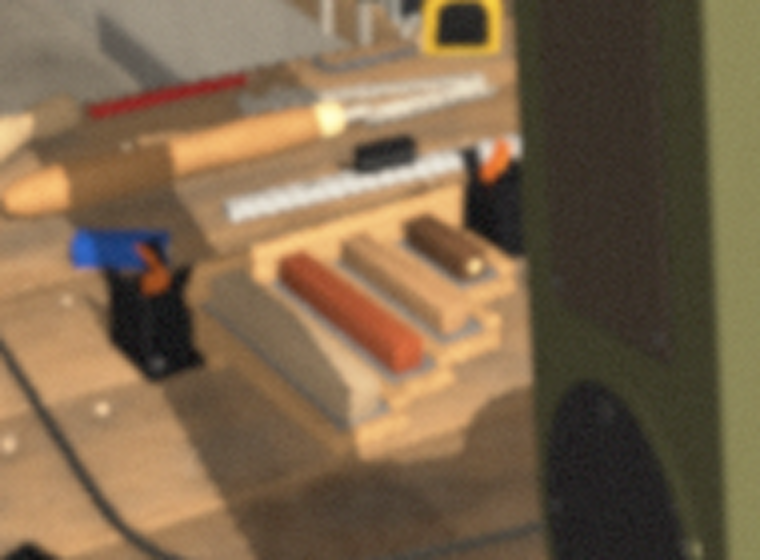

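All four blanks lie flat in the right bays: ash (290,350), padauk (350,310), oak (405,285), walnut (447,247). Now the bar.

```bash
python3 -m pendant '[{"hand":0.045,"delta_pos":[0,0.001,0.04],"roll":0},{"hand":0.045,"delta_pos":[0,0,0.035],"roll":0},{"hand":0.045,"delta_pos":[0,0,0.015],"roll":0},{"hand":0.045,"delta_pos":[0,0,0],"roll":0},{"hand":0.045,"delta_pos":[0,0,0],"roll":0}]'; python3 -c "
from h import *
go(.6825,-.102,1.543,-.008)"
```

```text
t: 39.83
ee_pos: [0.6814, -0.1026, 0.0199]
ee_rot: [3.139, 0.001, 1.543]
force: [-0.4, -0.1, 0.1]
gripper_width: 0.529
gripper_force: 0.0
roll 0.000 then dx 0.0006 dy 0.0010 q6~-0.12 dz 0.0279
roll -3.141 then dx -0.0006 dy -0.0010 q6~3.02 dz 0.0279
```

```bash
python3 -m pendant '[{"hand":0.045,"delta_pos":[0.0006,0.001,0.014],"roll":0},{"hand":0.045,"delta_pos":[0,0,0.008],"roll":0},{"hand":0.045,"delta_pos":[0,0,0.005],"roll":0},{"hand":0.045,"delta_pos":[0,0,0],"roll":0},{"hand":0.005,"delta_pos":[0,0,0],"roll":0},{"hand":0.005,"delta_pos":[0,0,0],"roll":0},{"hand":0.005,"delta_pos":[0,0,0],"roll":0},{"hand":0.005,"delta_pos":[0,0,0],"roll":0},{"hand":0.005,"delta_pos":[0,0,0],"roll":0}]' 100
python3 -m pendant '[{"hand":0.005,"delta_pos":[0,0,-0.02],"roll":0},{"hand":0.005,"delta_pos":[0,0,-0.04],"roll":0},{"hand":0.005,"delta_pos":[0,0,-0.04],"roll":0},{"hand":0.005,"delta_pos":[0,0,-0.04],"roll":0},{"hand":0.005,"delta_pos":[0,0,0],"roll":-0.056},{"hand":0.005,"delta_pos":[0,0,0],"roll":-0.055},{"hand":0.005,"delta_pos":[0,0,0],"roll":0},{"hand":0.005,"delta_pos":[0,0,0],"roll":0}]'; python3 -c "
from h import *
go(*BAY['bar'],A+np.pi/2,.1)"
```

```text
t: 40.95
ee_pos: [0.6818, -0.1021, -0.0083]
ee_rot: [3.14, 0.0, 1.543]
force: [0.1, 0.1, 3.1]
gripper_width: 0.159
gripper_force: 100.1
t: 41.95
ee_pos: [0.681, -0.1019, 0.1309]
ee_rot: [-3.141, -0.0, 1.653]
force: [0.5, -0.3, -0.5]
gripper_width: 0.154
gripper_force: 99.6
roll -0.001 then dx 0.1177 dy -0.1166 q6~-0.07 dz 0.0309
roll 3.141 then dx -0.1177 dy 0.1166 q6~3.07 dz 0.0309
```

```bash
python3 -m pendant '[{"hand":0.005,"delta_pos":[0.0235,-0.0233,0],"roll":-0.001},{"hand":0.005,"delta_pos":[0.0235,-0.0233,0],"roll":0},{"hand":0.005,"delta_pos":[0.0235,-0.0233,0],"roll":0},{"hand":0.005,"delta_pos":[0.0235,-0.0233,0],"roll":0},{"hand":0.005,"delta_pos":[0.0235,-0.0233,0],"roll":0},{"hand":0.005,"delta_pos":[0,0,0.02],"roll":0},{"hand":0.005,"delta_pos":[0,0,0.02],"roll":0},{"hand":0.005,"delta_pos":[0,0,0.01],"roll":0},{"hand":0.005,"delta_pos":[0,0,0],"roll":0},{"hand":0.005,"delta_pos":[0,0,0],"roll":0},{"hand":0.005,"delta_pos":[0,0,0],"roll":0}]'; python3 -c "
from h import *
go(*BAY['bar'],A+np.pi/2,.03)
c=cap('scene'); save(c,'s5.png',(240,150,400,290),4)
c=cap('top'); save(c,'t5.png',(240,150,400,260),4)"
```

```text
t: 43.32
ee_pos: [0.5561, 0.0052, 0.0818]
ee_rot: [3.14, 0.0, 1.655]
force: [0.1, -0.5, -1.8]
gripper_width: 0.157
gripper_force: 99.6
roll 0.001 then dx 0.0006 dy -0.0010 q6~-0.07 dz 0.0518
roll -3.141 then dx -0.0006 dy 0.0010 q6~3.07 dz 0.0518
```

View pics/s5.png

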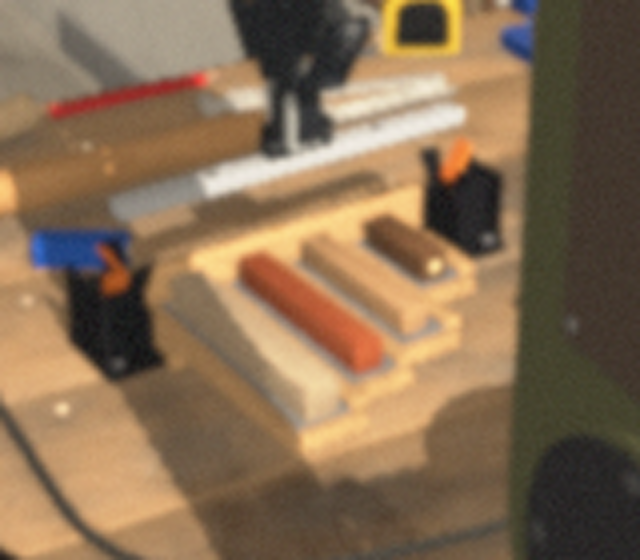

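View pics/t5.png

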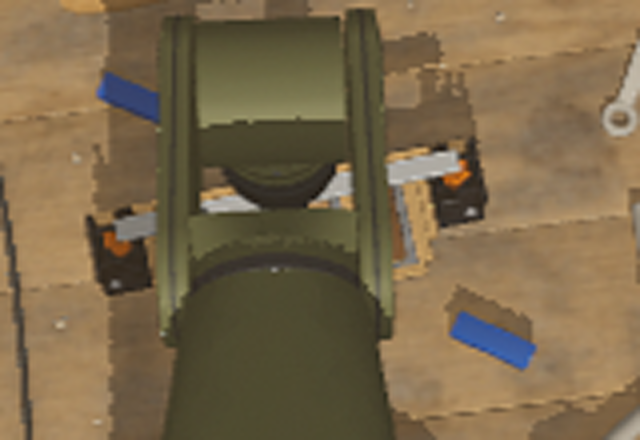

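The bar hangs over both brackets: ends in the top crop at (115,228) and (460,160), tongues at (118,240) and (457,172). I'll check its centring numerically.

```bash
python3 - <<'E'
from h import *
c=cap("top");P=cloud(c);hsv=cv2.cvtColor(c["im"],cv2.COLOR_RGB2HSV)
g=(P[...,2]>.085)&(P[...,2]<.115)&(hsv[...,1]<60)&(hsv[...,2]>100)&(abs(P[...,0]-.555)<.05)&(abs(P[...,1])<.16)
q=P[g]; print(g.sum(),np.median(q[:,2]))
ex=np.array([np.cos(A),np.sin(A)]);ey=np.array([-ex[1],ex[0]])
r=np.c_[(q[:,:2]-O)@ex,(q[:,:2]-O)@ey]; print(r.min(0),r.max(0),long_axis(q[:,:2]),long_axis(r))
for e in (r[r[:,1]>.1],r[r[:,1]<-.1]): print(e.mean(0))
E
```

```text
235 0.10125785783974431
[ 0.05192452 -0.12411121] [0.06901502 0.12203556] (array([0.55528577, 0.00469468]), [17, 246], np.float64(-1.4907091056708963)) (array([ 0.06018327, -0.00103671]), [17, 246], np.float64(1.5678837606687317))
[0.06032667 0.11110226]
[ 0.06012844 -0.11167703]
```

```bash
python3 -m pendant '[{"hand":0.005,"delta_pos":[0.0008,-0.0006,0.01],"roll":0},{"hand":0.005,"delta_pos":[0,0,0.01],"roll":0},{"hand":0.005,"delta_pos":[0,0,0.006],"roll":0},{"hand":0.005,"delta_pos":[0,0,0.004],"roll":0},{"hand":0.005,"delta_pos":[0,0,0],"roll":0},{"hand":0.005,"delta_pos":[0,0,0],"roll":0}]'
python3 -m pendant '[{"hand":0.005,"delta_pos":[0,0,0.004],"roll":0},{"hand":0.005,"delta_pos":[0,0,0.003],"roll":0},{"hand":0.005,"delta_pos":[0,0,0.003],"roll":0},{"hand":0.005,"delta_pos":[0,0,0],"roll":0}]' 120
```

```text
t: 44.22
ee_pos: [0.5546, 0.0062, 0.0509]
ee_rot: [-3.142, -0.0, 1.655]
force: [-0.1, 0.8, -1.4]
gripper_width: 0.154
gripper_force: 99.7
t: 44.72
ee_pos: [0.556, 0.006, 0.0418]
ee_rot: [3.138, 0.001, 1.655]
force: [2.4, 0.0, 2.2]
gripper_width: 0.15
gripper_force: 122.4
```

Contact is beginning at an underside of about 0.051, so I'll press on in small steps.

```bash
python3 -m pendant '[{"hand":0.005,"delta_pos":[0,0,0.003],"roll":0},{"hand":0.005,"delta_pos":[0,0,0.002],"roll":0},{"hand":0.005,"delta_pos":[0,0,0],"roll":0}]'
python3 -m pendant '[{"hand":0.005,"delta_pos":[0,0,0.002],"roll":0},{"hand":0.005,"delta_pos":[0,0,0.002],"roll":0},{"hand":0.005,"delta_pos":[0,0,0],"roll":0}]'
python3 -m pendant '[{"hand":0.005,"delta_pos":[0,0,0.002],"roll":0},{"hand":0.005,"delta_pos":[0,0,0.001],"roll":0},{"hand":0.005,"delta_pos":[0,0,0],"roll":0}]'
```

```text
t: 45.1
ee_pos: [0.5539, 0.0062, 0.035]
ee_rot: [-3.14, -0.0, 1.655]
force: [0.9, 0.8, -0.4]
gripper_width: 0.149
gripper_force: 122.0
t: 45.48
ee_pos: [0.5544, 0.0061, 0.0315]
ee_rot: [-3.141, -0.0, 1.655]
force: [-0.5, 0.7, -1.0]
gripper_width: 0.149
gripper_force: 122.1
t: 45.85
ee_pos: [0.5543, 0.0061, 0.0288]
ee_rot: [-3.141, -0.0, 1.655]
force: [-1.2, 1.0, 0.5]
gripper_width: 0.147
gripper_force: 122.3
```

```bash
python3 -m pendant '[{"hand":0.005,"delta_pos":[0,0,0.002],"roll":0},{"hand":0.005,"delta_pos":[0,0,0],"roll":0}]'; python3 - <<'E'
from h import *
for n in("top","scene"):
    c=cap(n);P=cloud(c);hsv=cv2.cvtColor(c["im"],cv2.COLOR_RGB2HSV)
    g=(P[...,2]>.035)&(P[...,2]<.115)&(hsv[...,1]<50)&(hsv[...,2]>100)&(abs(P[...,0]-.555)<.04)&(abs(P[...,1]-.005)<.16)
    ex=np.array([np.cos(A),np.sin(A)]);ey=np.array([-ex[1],ex[0]])
    q=P[g]; r=np.c_[(q[:,:2]-O)@ex,(q[:,:2]-O)@ey,q[:,2]]
    for lo,hi in((-.13,-.1),(-.1,-.06),(.06,.1),(.1,.13)):
        e=r[(r[:,1]>lo)&(r[:,1]<hi)]; print(n,lo,len(e),np.median(e,0).round(4) if len(e) else "")
    save(c,n+"6.png",(240,150,400,290) if n=="scene" else (240,150,400,260),4)
E
```

```text
t: 46.1
ee_pos: [0.5544, 0.0061, 0.0287]
ee_rot: [-3.14, -0.0, 1.655]
force: [-7.0, -0.1, 11.6]
gripper_width: 0.151
gripper_force: 123.8
top -0.13 32 [ 0.0576 -0.1084  0.0483]
top -0.1 50 [ 0.0592 -0.0864  0.0483]
top 0.06 10 [0.062  0.0969 0.0479]
top 0.1 34 [0.0585 0.1096 0.0481]
scene -0.13 33 [ 0.0525 -0.1092  0.0458]
scene -0.1 75 [ 0.0527 -0.0794  0.0453]
scene 0.06 88 [0.0526 0.0791 0.046 ]
scene 0.1 15 [0.0515 0.1024 0.0432]
```

View pics/scene6.png

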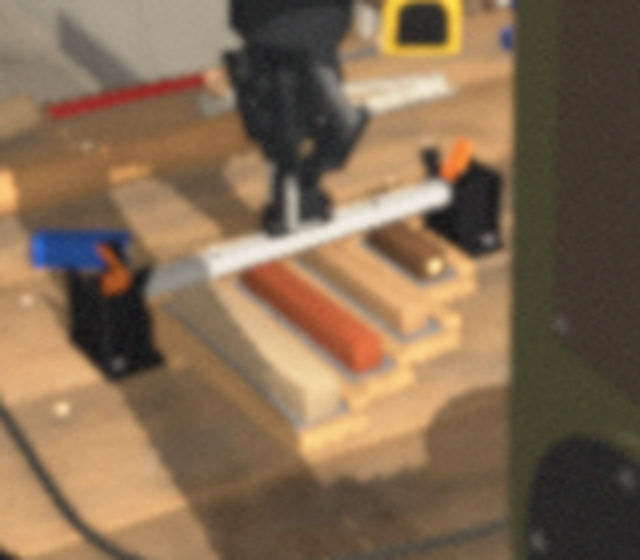

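The bar top is at 0.048 along its whole length and it stopped at 11.6 N, so it's home under both tongues, at crop (113,270) and (457,160). One firmer press, then I'll release and retreat.

```bash
python3 -m pendant '[{"hand":0.005,"delta_pos":[0,0,0.0015],"roll":0},{"hand":0.005,"delta_pos":[0,0,0],"roll":0},{"hand":0.005,"delta_pos":[0,0,-0.003],"roll":0},{"hand":0.032,"delta_pos":[0,0,0],"roll":0},{"hand":0.032,"delta_pos":[0,0,0],"roll":0},{"hand":0.032,"delta_pos":[0,0,0],"roll":0},{"hand":0.032,"delta_pos":[0,0,-0.02],"roll":0},{"hand":0.032,"delta_pos":[0,0,-0.04],"roll":0},{"hand":0.032,"delta_pos":[0,0,-0.05],"roll":0},{"hand":0.032,"delta_pos":[0.05,0,-0.02],"roll":0},{"hand":0.032,"delta_pos":[0.06,0,0],"roll":0},{"hand":0.032,"delta_pos":[0.06,0,0],"roll":0},{"hand":0.032,"delta_pos":[0.06,0,0],"roll":0},{"hand":0.032,"delta_pos":[0.06,0,0],"roll":0},{"hand":0.032,"delta_pos":[0.06,0,0],"roll":0},{"hand":0.032,"delta_pos":[0,0,0],"roll":0},{"hand":0.032,"delta_pos":[0,0,0],"roll":0}]'; python3 - <<'E'
from h import *
c=cap("top");P=cloud(c);hsv=cv2.cvtColor(c["im"],cv2.COLOR_RGB2HSV)
g=(P[...,2]>.035)&(P[...,2]<.115)&(hsv[...,1]<50)&(hsv[...,2]>100)&(abs(P[...,0]-.555)<.04)&(abs(P[...,1]-.005)<.16)
ex=np.array([np.cos(A),np.sin(A)]);ey=np.array([-ex[1],ex[0]])
q=P[g]; r=np.c_[(q[:,:2]-O)@ex,(q[:,:2]-O)@ey,q[:,2]]
for lo,hi in((-.13,-.1),(-.1,-.06),(.06,.1),(.1,.13)):
    e=r[(r[:,1]>lo)&(r[:,1]<hi)]; print(lo,len(e),np.median(e,0).round(4))
print(r.min(0),r.max(0))
c["im"]=c["im"][150:260,240:400]; c["im"]=cv2.resize(c["im"],None,fx=5,fy=5,interpolation=cv2.INTER_CUBIC); save(c,"t7.png")
E
```

```text
t: 48.32
ee_pos: [0.5254, 0.355, 0.1594]
ee_rot: [3.141, 0.0, 1.655]
force: [0.0, -0.1, 0.1]
gripper_width: 0.377
gripper_force: 0.0
-0.13 31 [ 0.0597 -0.1088  0.0488]
-0.1 74 [ 0.0602 -0.0801  0.0473]
0.06 72 [0.0593 0.0796 0.0484]
0.1 32 [0.0604 0.1091 0.0478]
[ 0.05201376 -0.11695773  0.03568209] [0.07089437 0.11801233 0.06933392]
```

View pics/t7.png

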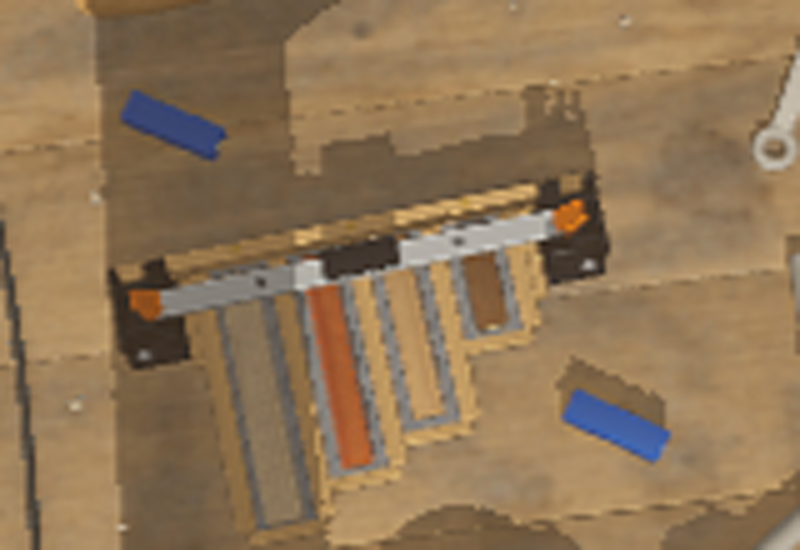

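The bar is home with both tongues over its ends, at (147,303) and (572,215), and all blanks are centred with felt visible around them.

```bash
python3 -c "
from station import *
print(finish_job())"
```

```text
the job is handed in; nothing more can be done
None
```

All four blanks lie flat and centred in their matching bays, the hold-down bar is pressed home with both tongues over its ends, and the job was handed in at about 48 s; no verdict was returned.

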